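Index the specimen turntable to its next hole

TASK

The specimen turntable is locked by a spring-loaded index pin: pull the black knob up until the pin is out of its hole, turn the table counter-clockwise (seen from above) to the next hole, and let the pin spring fully home in it. Find that hole by feel and be gentle: never push the pin hard against the side of a hole or down onto the plate. Leave the tools and vessels around it where they are, and let go at the end.

Things in the scene. Friction and masses are not known exactly. Their poses are not given: they have to be found in the camera images.
- stand: Indexed turntable stand, fixed to the bench: round grey base, 296 mm across, 12 mm thick, with a ring of metal index plate on it. Origin: on the vertical turning axis, at bench height; z up. With the turntable at angle a, the pin stands 125 mm from the axis in the direction a from the stand's own x axis (counter-clockwise from above).
- start_hole (a point): Mouth of the starting hole, on the stand's x axis. Holes are 11 mm wide, 12 mm deep, all on the 125 mm circle. The NEXT hole lies 34 to 58 degrees counter-clockwise, on a clamped sector plate; its angle differs each time and is not measured. One more hole is 30 degrees beyond it, one 32 degrees clockwise. The plate (24 to 24.5 mm above the bench) is unbroken between start and next hole.
- turntable (a joint): Angle of the turntable in rad, 0 with the pin in its starting hole, growing counter-clockwise from above; range -1.0 to 1.7. Rubs with about 0.2 N m and stays where it is left, unless the pin locks it.
- dish (a point): Middle of the dish on the turntable, on the turning axis, 50 mm above the bench: aluminium dish 152 mm across, rim 58 mm and a bird skull up to 87 mm above the bench. Below it a flat arm, 34 mm wide, its top 40 mm above the bench, reaches out 145 mm from the axis and carries the pin.
- plunger (a joint): How far the pin is pulled up, in m: 0 fully home in a hole (foot 9 mm below the plate's top), 0.009 to 0.0095 when its foot rests on the plate, 0.016 at its upper stop. A spring pushes it down with 5 N at 0 and 8 N at 0.012. Let go over a hole it snaps down by itself.
- pin: The index pin (8 mm steel, round foot) with its plain black knob: upright ribbed cylinder, 22 mm across, 34 mm tall, grasped from above. Origin: middle of the knob, 63 mm above the bench when home; the knob's underside is then 6 mm above the arm. It moves with the turntable and slides only up and down in it; the knob does not spin. Sliding on the plate takes about 4 N at the knob; over 20 N on the pin would damage it.
- jar: Small white jar, 40 mm across, 62 mm tall, standing near the stand; bystander, origin under its middle.
- scalpel: Teal-handled scalpel, 135 mm long, lying flat; bystander.
- forceps: Steel forceps, 120 mm long, lying flat; bystander.
- scissors: Steel scissors, 155 mm long, lying flat; bystander.
- beaker: Clear beaker, 72 mm across, 100 mm tall; bystander.
- bottle: Amber bottle with blue cap, 66 mm across, 190 mm tall; bystander.
- pinbox: Small open cardboard pin box, 75 by 55 by 22 mm; bystander.

How it is judged:
On the way, in this order (a step that is already met when the one before it is completed fails the run):
1. the pin is pulled up out of its starting hole (value of joint plunger above 0.0085 m and value of joint turntable between -0.2 and 0.3 rad), for 0.1 s.
2. the pin is home in the next hole counter-clockwise (value of joint plunger below 0.002 m and value of joint turntable between 0.55 and 1.06 rad), for 0.2 s.
At the end, for the whole second after the job is handed in: The pin is fully home (within 2 mm) in the next hole counter-clockwise, so the turntable stands 0.55 to 1.06 rad (31 to 61 degrees) from its start, at rest (all of step 2 and velocity of joint turntable between -0.02 and 0.02 rad/s); the robot touches nothing.
It fails at once if the pin is pressed against a hole's side or the plate with more than 20 N (contact force between pin and stand above 20 N).
It fails at once if a tool or vessel is moved by more than 20 mm (distance of any of jar, scalpel, forceps, scissors, beaker, bottle, pinbox from where it was at the start of the episode above 0.02 m).
It also fails if it takes over 69 s, if anything falls off the work surface, if the arm or the gripper's body presses on something with over 40 N, if the wrist force passes 120 N, or if a joint passes its speed limit or range.

ROBOT

A 7-joint arm with a two-finger parallel gripper is mounted at the origin on the work surface. World frame = base frame: x ahead of the robot, y to its left, z up, the work surface at z = 0. Lengths are in m, angles in rad, forces in N, time in s.
With the tool pointing down it reaches from about 0.425 to 0.95 m from the base axis. Payload 4.7 kg.
Tool frame: the origin (TCP) lies between the finger pads; the fingertips stand 25 mm ahead of it and the grasp point (between the pads) lies 6 mm ahead of it; z points along the fingers, y is the line along which they close (so a half turn about z gives the same grasp; the last joint's range is limited). The gripper opens to 87 mm and grips with 3 to 60 N. Pads are 19 mm wide; open, the fingers measure 117 mm over their backs; the gripper's body (75 mm by 190 mm) begins 51 mm behind the grasp point.
Start: joints at [1.135, 0.469, -0.049, 1.532, 0.024, 1.141, -0.082], TCP at [0.267, -0.62, 0.248] pointing down, gripper open.
Joint ranges: [-2.59, 2.59], [-0.33, 1.99], [-1.39, 1.29], [0.1, 2.45], [-1.04, 4.18], [0.21, 1.99], [-2.66, 2.66]. Speed limits (rad/s): [2.57, 2.57, 3.14, 3.14, 3.14, 3.14, 3.14].

INTERFACE

Orientations are given as a unit quaternion [w, x, y, z].
In Python, from plant import env gives the robot as it stands.
- The arm moves only by the tool step_arm, never from a script. Its argument "series" is a list of rows, each a list of 7 numbers: the finger opening in m, from 0 to 0.087, then the shift along the world's x, y, z in m, then the turn, a rotation vector about the world's x, y, z in rad. In form: [[fingers, x, y, z, wx, wy, wz], ...]. A call has 1 to 12 rows; each row is the pose to reach, as a shift and turn from the pose commanded when the call began; what a row does not reach only later rows make up. A row lasts 1/12 s, in which the tool goes at most 41.7 mm and 7.16 degrees, less where a joint would pass 70% of its speed; a pose out of reach is approached as far as the arm can. A call with a gripper value outside its range is refused whole. The fingers move at their own pace and stop on an object; "squeeze" is the grip in N (left out, the last holds). Time passes only in rows, so rows that repeat a pose let the fingers close. It gives the time, the measured TCP pose, the force, the opening and the grip force at its end, in the units of the state.
- env.get_state(): the state, without advancing time (a new reading comes with each control period).
- env.camera(name): name is "scene" or "top" or "wrist"; returns the picture (420x560x3 uint8, blue, green, red); there is no depth.
- env.camera_info(name): a dict with "fx", "fy", "cx", "cy" (pixels), "R" (3x3) and "t" (3): a world point X has camera coordinates R X + t. Camera axes: x right, y down, z forward; pixel columns grow to the right and rows downward; lengths in m; the calibration is good to about 2 mm. The wrist camera is an equidistant fisheye: a pixel r from the principal point sees the ray r / f radians off the axis. A picture is of the moment at which its call begins: read the wrist's pose just before it. camera_info takes no time and is no camera call; for the wrist camera it gives the pose at the moment of the call.
- env.hand_in(): hands the job in; it is judged then, once.
The state is a dict: "t": time; "joint_pos": joint angles; "joint_velocities": joint speeds; "effort": joint torques, N m; "ee_pos": TCP position; "orientation": TCP orientation; "ft_force": force on the tool from outside, world axes, zero at the start; "torque": the same for the moment, N m; "grip_width": finger opening in m; "grip_force": force on a finger pad.
Only numpy, scipy, OpenCV 4.12 (cv2) and the standard library are available. Lean on these libraries where they do the work, as an engineer would, in place of code of your own. Each camera call takes 0.05 s, during which the arm holds its last target. There are 200 camera calls.

## Working session

There is one attempt and no reset: what is moved stays moved. The work goes in short steps, Python scripts to look and compute and a tool call to move; the robot and the scene stay as the last step left them, time stands still between calls to the robot, and variables do not carry over. Pictures are saved under pics/ and viewed, at most 10 in all, crops included, and the job is handed in when it is done.

Besides the shell and the picture viewer there is one more tool, called after ">>>" as name([rows], argument=value, ...), one row to a line, values as JSON. step_arm: Moves the arm, as the interface text tells. Its arguments: {"type":"object","properties":{"series":{"type":"array"},"squeeze":{"type":"number"}},"required":["series"]}

```bash
mkdir -p pics
python3 - <<'E'
from plant import env
import cv2
s=env.get_state(); print(s)
for n in("scene","top"):
    i=env.camera(n); cv2.imwrite(f"pics/{n}0.png",i); print(n,env.camera_info(n))
E
```

```text
{'t': 0.0, 'joint_pos': array([ 1.13510544,  0.4694454 , -0.04859364,  1.53370575,  0.02411398,
        1.1409755 , -0.08227881]), 'joint_velocities': array([ 0.00109969, -0.00052481,  0.00091558, -0.00097401, -0.00053695,
        0.00111194,  0.00066835]), 'effort': array([ 5.44581198e-04, -5.07977986e+01, -8.06210982e-02, -2.36153072e+01,
       -6.13812008e-02,  3.78914201e-02,  1.81328232e-04]), 'ee_pos': array([ 0.26686179, -0.61940676,  0.2464917 ]), 'orientation': array([-9.44412023e-04,  9.79380061e-01,  2.02024128e-01, -2.37871089e-04]), 'ft_force': array([-0.13643121, -0.34115332,  0.4636245 ]), 'torque': array([ 0.05141703, -0.0224293 , -0.00934049]), 'grip_force': 0.0, 'grip_width': 0.08698269404133348}
scene {'fx': 458.24904382933136, 'fy': 458.24904382933136, 'cx': 278.9735896497775, 'cy': 208.36499171026844, 'R': array([[ 0.65981245,  0.75128952, -0.01454614],
       [ 0.56823137, -0.51152316, -0.64455967],
       [-0.49169161,  0.41702292, -0.76441562]]), 't': array([-0.36865887, -0.26999822,  1.58486387])}
top {'fx': 506.48378708505396, 'fy': 506.48378708505396, 'cx': 280.288268587051, 'cy': 210.49410999609492, 'R': array([[-0.01217024, -0.99976093, -0.01816515],
       [-0.99725658,  0.01346228, -0.07278793],
       [ 0.07301507,  0.01722947, -0.997182  ]]), 't': array([0.02396599, 0.5623458 , 1.55171695])}
```

View pics/top0.png

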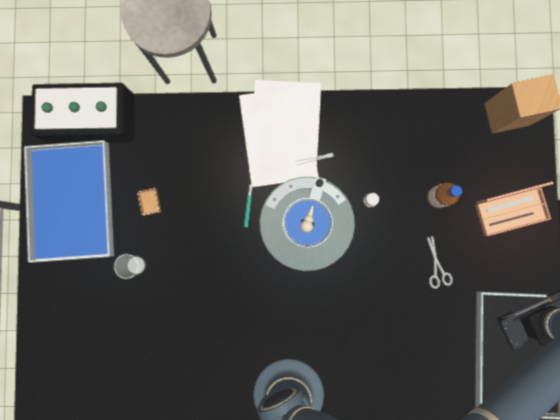

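View pics/scene0.png

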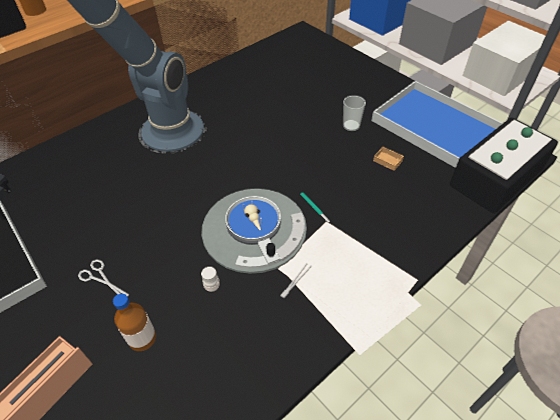

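The top view shows the stand centre near (307,223), the knob at (319,183), and the sector plate running counter-clockwise towards (270,200). In the scene view the knob is at (270,249). Next I'll measure these.

```bash
cat > h.py <<'E'
import numpy as np,cv2
def ray(c,u,v):
    d=np.array([(u-c["cx"])/c["fx"],(v-c["cy"])/c["fy"],1.]); R=c["R"]; return -R.T@c["t"],R.T@d
def plane(c,u,v,z):
    o,d=ray(c,u,v); return o+d*(z-o[2])/d[2]
def proj(c,X):
    p=c["R"]@np.array(X)+c["t"]; return c["fx"]*p[0]/p[2]+c["cx"],c["fy"]*p[1]/p[2]+c["cy"]
def tri(rs):
    A=0;b=0
    for o,d in rs:
        d=d/np.linalg.norm(d);P=np.eye(3)-np.outer(d,d);A=A+P;b=b+P@o
    return np.linalg.solve(A,b)
E
python3 - <<'E'
from plant import env
from h import *
t=cv2.imread("pics/top0.png"); s=cv2.imread("pics/scene0.png"); ct=env.camera_info("top"); cs=env.camera_info("scene")
# stand disc: non-dark pixels with low saturation, split from paper by brightness
def disc(img,cx,cy,r):
    h=cv2.cvtColor(img,cv2.COLOR_BGR2HSV); m=((h[...,2]>60)&(h[...,2]<215)).astype(np.uint8)
    k=np.zeros_like(m); cv2.circle(k,(cx,cy),r,1,-1); m&=k
    m=cv2.morphologyEx(m,cv2.MORPH_OPEN,np.ones((7,7)))
    c=max(cv2.findContours(m,0,1)[0],key=cv2.contourArea); return cv2.fitEllipse(cv2.convexHull(c))
for n,img,c,a in(("top",t,ct,(307,223,50)),):
    e=disc(img,*a); p=plane(c,*e[0],.012); print(n,e,p, e[1][0]/c["fx"]*(c["t"][2]))
def knob(img,u,v):
    g=cv2.cvtColor(img,cv2.COLOR_BGR2GRAY); m=(g<50).astype(np.uint8); k=np.zeros_like(m); cv2.circle(k,(u,v),11,1,-1); m&=k
    l,_,st,ce=cv2.connectedComponentsWithStats(m)[0:4]; print(st[1:],ce[1:])
    i=1+np.argmax(st[1:,4]); return ce[i]
kt=knob(t,319,183);ks=knob(s,270,249)
print("knob",tri([ray(ct,*kt),ray(cs,*ks)]),plane(ct,*kt,.07),plane(cs,*ks,.063))
blue=lambda im,cx,cy:np.mean(np.argwhere((im[...,0]>im[...,2].astype(int)+60)&(np.hypot(*(np.indices(im.shape[:2])-np.array([cy,cx])[:,None,None]))<35)),0)[::-1]
print("dish",plane(ct,*blue(t,307,223),.052))
big=cv2.resize(t[165:285,245:385],None,fx=5,fy=5,interpolation=cv2.INTER_CUBIC); cv2.imwrite("pics/tb.png",big)
E
```

```text
top ((306.6602478027344, 227.47560119628906), (85.3651123046875, 99.59422302246094), 90.6049575805664) [ 0.50916641 -0.06451487  0.012     ] 0.2615335287764097
[] []Traceback (most recent call last):
  File "<stdin>", line 16, in <module>
  File "<stdin>", line 15, in knob
    return _wrapfunc(a, 'argmax', axis=axis, out=out, **kwds)
    return bound(*args, **kwds)
ValueError: attempt to get argmax of an empty sequence
```

Run:
```python
from plant import env
from h import *
t=cv2.imread("pics/top0.png"); s=cv2.imread("pics/scene0.png"); ct=env.camera_info("top"); cs=env.camera_info("scene")
def knob(img,u,v,n):
    g=cv2.cvtColor(img,cv2.COLOR_BGR2GRAY); m=(g<75).astype(np.uint8); k=np.zeros_like(m); cv2.circle(k,(u,v),11,1,-1); m*=k
    print(n,g[v-10:v+10,u-10:u+10].min()); M=cv2.moments(m,True); print(M["m00"]); return M["m10"]/M["m00"],M["m01"]/M["m00"]
kt=knob(t,319,183,"top");ks=knob(s,270,249,"scene"); print(kt,ks)
print("knob",tri([ray(ct,*kt),ray(cs,*ks)]),plane(ct,*kt,.075),plane(cs,*ks,.065))
b=t.astype(int); m=((b[...,0]>b[...,2]+60)).astype(np.uint8); m[:, :270]=0;m[:, 345:]=0;m[:190]=0;m[260:]=0
c=cv2.fitEllipse(cv2.convexHull(np.argwhere(m)[:,::-1].astype(np.int32))); print("dish",c,plane(ct,*c[0],.052))
# edge of base lower half: rays from centre, first dark crossing
g=cv2.cvtColor(t,cv2.COLOR_BGR2GRAY); P=[]
for a in np.radians(np.arange(0,360,5)):
    prof=[g[int(round(223+r*np.sin(a))),int(round(307+r*np.cos(a)))] for r in np.arange(40,56,.5)]
    d=np.diff(np.array(prof,int)); i=np.argmin(d)
    if prof[-1]<50: P.append([307+(40+.5*i)*np.cos(a),223+(40+.5*i)*np.sin(a)])
W=np.array([plane(ct,*p,.012) for p in P])[:,:2]
for _ in range(3):
    A=np.c_[2*W,np.ones(len(W))]; x=np.linalg.lstsq(A,(W**2).sum(1),rcond=None)[0]; R=np.sqrt(x[2]+x[:2]@x[:2]); r=np.hypot(*(W-x[:2]).T)-R; W=W[abs(r)<max(.003,1.5*r.std())]
print("base",x[:2],R,len(W))
cv2.imwrite("pics/tb.png",np.hstack([cv2.resize(t[173:273,257:357],(400,400),interpolation=2),cv2.resize(s[180:280,200:300],(400,400),interpolation=2)]))
```

```text
top 60
60.0
scene 0
96.0
(322.1166666666667, 177.95) (270.4895833333333, 248.95833333333334)
knob [ 0.65357347 -0.11024166  0.08650822] [ 0.65503739 -0.11116004  0.075     ] [ 0.64180269 -0.10071645  0.065     ]
dish ((307.1669921875, 222.28492736816406), (44.126564025878906, 44.211830139160156), 71.8487777709961) [ 0.52334252 -0.06492849  0.052     ]
base [ 0.5242503  -0.06465384] 0.14702565814879912 26
```

View pics/tb.png

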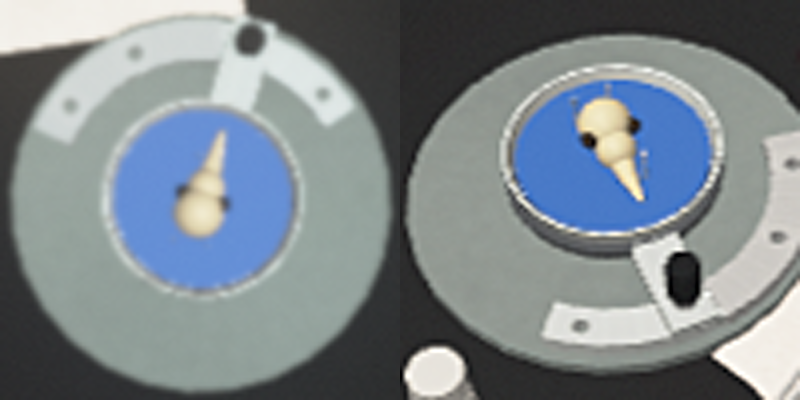

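The crop shows all the holes. In top pixels the knob is at about (319.4,182.9), the next hole at (290.6,185.9), the one beyond it at (274.2,199.2), and the clockwise hole at (337.4,196.4).

Run:
```python
from plant import env
from h import *
ct=env.camera_info("top"); cs=env.camera_info("scene")
q=lambda x,y:(257+(x+.5)/4-.5,173+(y+.5)/4-.5); r=lambda x,y:(200+(x-400+.5)/4-.5,180+(y+.5)/4-.5)
C=np.array([.5238,-.0648])
print("knob tri",tri([ray(ct,*q(250,40)),ray(cs,*r(683,280))]))
for n,p in dict(knobtop=plane(ct,*q(250,40),.078),knobsc=plane(cs,*r(683,280),.063),n=plane(ct,*q(135,52),.024),nn=plane(ct,*q(69,105),.024),cw=plane(ct,*q(322,94),.024),cw_s=plane(cs,*r(580,326),.024),n_s=plane(cs,*r(777,237),.024),nn_s=plane(cs,*r(793,163),.024)).items():
    d=p[:2]-C; print(n,p.round(4),np.hypot(*d).round(4),np.degrees(np.arctan2(d[1],d[0])).round(1))
```

```text
knob tri [ 0.64259762 -0.10228338  0.06430319]
knobtop [ 0.6406 -0.1017  0.078 ] 0.1225 -17.5
knobsc [ 0.6421 -0.1014  0.063 ] 0.1238 -17.2
n [ 0.6394 -0.0156  0.024 ] 0.1257 23.0
nn [0.5988 0.0362 0.024 ] 0.1258 53.4
cw [ 0.6046 -0.16    0.024 ] 0.1248 -49.7
cw_s [ 0.6033 -0.1588  0.024 ] 0.1231 -49.8
n_s [ 0.6363 -0.0137  0.024 ] 0.1236 24.4
nn_s [0.5963 0.0383 0.024 ] 0.126 54.9
```

>>> step_arm([
  [0.06,0.02,0.027,0,0,0,-0.04],
  [0.06,0.04,0.054,0,0,0,-0.08],
  [0.06,0.06,0.081,0,0,0,-0.12],
  [0.06,0.08,0.108,0,0,0,-0.16],
  [0.06,0.1,0.135,0,0,0,-0.2],
  [0.06,0.12,0.162,0,0,0,-0.24],
  [0.06,0.14,0.189,0,0,0,-0.28],
  [0.06,0.16,0.216,0,0,0,-0.32],
  [0.06,0.18,0.243,0,0,0,-0.36],
  [0.06,0.2,0.27,0,0,0,-0.4],
  [0.06,0.22,0.297,0,0,0,-0.44],
  [0.06,0.235,0.32,0,0,0,-0.47],
])

```text
t: 1.1
ee_pos: [0.5035, -0.2972, 0.2472]
orientation: [-0.0, 1.0, -0.031, 0.0]
ft_force: [-0.3, 0.0, 0.1]
grip_width: 0.0605
grip_force: 0.0
```

>>> step_arm([
  [0.06,0.02,0.027,0,0,0,-0.03],
  [0.06,0.04,0.054,0,0,0,-0.06],
  [0.06,0.06,0.081,0,0,0,-0.09],
  [0.06,0.08,0.108,0,0,0,-0.12],
  [0.06,0.1,0.135,0,0,0,-0.15],
  [0.06,0.12,0.16,0,0,0,-0.18],
  [0.06,0.13,0.18,-0.01,0,0,-0.21],
  [0.06,0.136,0.19,-0.03,0,0,-0.23],
  [0.06,0.141,0.196,-0.05,0,0,-0.244],
  [0.06,0.141,0.196,-0.065,0,0,-0.244],
  [0.06,0.141,0.196,-0.065,0,0,-0.244],
  [0.06,0.141,0.196,-0.065,0,0,-0.244],
])

```text
t: 2.1
ee_pos: [0.6424, -0.104, 0.1815]
orientation: [0.0, 0.988, -0.153, -0.001]
ft_force: [0.5, -0.6, 0.4]
grip_width: 0.0599
grip_force: 0.0
```

Run:
```python
from plant import env
import cv2,numpy as np
s=env.get_state(); ci=env.camera_info("wrist"); i=env.camera("wrist"); print(s,ci); cv2.imwrite("pics/w1.png",i); np.save("w1.npy",ci,allow_pickle=True)
```

```text
{'t': 2.1, 'joint_pos': array([ 0.18279145,  0.49255166, -0.12211907,  1.65740293,  0.06881625,
        0.99851695, -1.84044181]), 'joint_velocities': array([ 0.00848816, -0.02974961,  0.00329638, -0.03457473, -0.00033603,
       -0.00375596,  0.00037541]), 'effort': array([-5.68046886e-01, -4.86917353e+01, -1.23997003e+00, -2.10404420e+01,
       -3.18340003e-02, -6.01566327e-02, -1.62978664e-03]), 'ee_pos': array([ 0.6423954 , -0.10402974,  0.18151481]), 'orientation': array([ 2.06534257e-04,  9.88221940e-01, -1.53021509e-01, -1.33131497e-03]), 'ft_force': array([ 0.5440076 , -0.60203448,  0.4024639 ]), 'torque': array([ 0.0645994 ,  0.04072381, -0.02295959]), 'grip_force': 0.0, 'grip_width': 0.059941452618437766} {'fx': 325.19226210127806, 'fy': 325.19226210127806, 'cx': 282.96556497031605, 'cy': 212.64444585768865, 'R': array([[-3.01936257e-01, -9.53327784e-01,  7.95715802e-04],
       [-9.24559620e-01,  2.93028153e-01,  2.43565209e-01],
       [-2.32430649e-01,  7.28054809e-02, -9.69884197e-01]]), 't': array([0.094583  , 0.61001508, 0.48116795])}
```

View pics/w1.png

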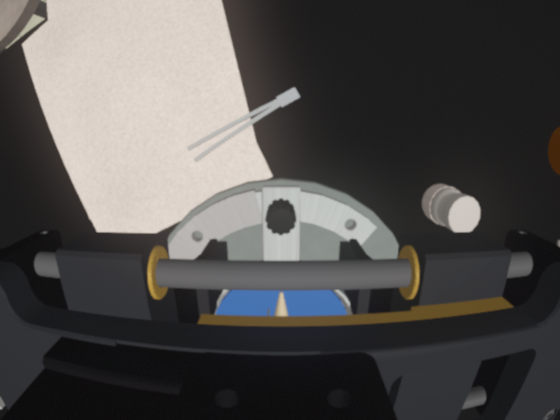

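The wrist view shows the knob at (281,216), centred between the fingers. The next hole is at (197,236) and the clockwise hole at (351,224). I'll cast these through the fisheye model.

```bash
cat >> h.py <<'E'
def fish(c,u,v,z):
    x=np.array([u-c["cx"],v-c["cy"]]);r=np.hypot(*x)+1e-9;th=r/c["fx"]
    d=c["R"].T@np.r_[x/r*np.sin(th),np.cos(th)];o=-c["R"].T@c["t"];return o+d*(z-o[2])/d[2]
E
python3 - <<'E'
from h import *
c=np.load("w1.npy",allow_pickle=True).item(); i=cv2.imread("pics/w1.png"); g=cv2.cvtColor(i,6)
C=np.array([.524,-.0647])
def blob(u,v,r,inv):
    p=g[v-r:v+r+1,u-r:u+r+1].astype(float); w=np.clip(np.median(p)-15-p,0,None) if not inv else (p<70)*1.
    y,x=np.indices(p.shape); return u-r+(w*x).sum()/w.sum(), v-r+(w*y).sum()/w.sum()
k=(g[190:242,262:300]<70); ys,xs=np.nonzero(k); print("knob box",xs.min()+262,xs.max()+262,ys.min()+190,ys.max()+190,xs.mean()+262,ys.mean()+190)
for z in(.063,):
  print(fish(c,xs.mean()+262,ys.mean()+190,z))
for n,a in(("n",(197,236)),("cw",(351,224))):
    b=blob(*a,6,False); p=fish(c,*b,.0235); d=p[:2]-C; print(n,b,p,np.hypot(*d),np.degrees(np.arctan2(d[1],d[0])))
E
```

```text
knob box 267 294 200 233 280.43600562587903 216.37974683544303
[ 0.640918  -0.1015725  0.063    ]
n (np.float64(196.4504716981132), np.float64(237.83962264150944)) [ 0.63515255 -0.01319727  0.0235    ] 0.12250477512138279 24.860730609929057
cw (np.float64(351.8821052631579), np.float64(225.6484210526316)) [ 0.60160022 -0.16059592  0.0235    ] 0.12336053442474405 -51.01976787554524
```

>>> step_arm([
  [0.06,0,0.001,-0.015,0,0,0],
  [0.06,0,0.002,-0.03,0,0,0],
  [0.06,0,0.002,-0.045,0,0,0],
  [0.06,0,0.002,-0.06,0,0,0],
  [0.06,0,0.002,-0.07,0,0,0],
  [0.06,0,0.002,-0.08,0,0,0],
  [0.06,0,0.002,-0.088,0,0,0],
  [0.06,0,0.002,-0.095,0,0,0],
  [0.06,0,0.002,-0.101,0,0,0],
  [0.06,0,0.002,-0.107,0,0,0],
  [0.06,0,0.002,-0.109,0,0,0],
  [0.06,0,0.002,-0.109,0,0,0],
])

```text
t: 3.15
ee_pos: [0.6429, -0.1019, 0.073]
orientation: [0.0, 0.988, -0.153, -0.0]
ft_force: [-0.6, -0.2, 0.3]
grip_width: 0.0601
grip_force: 0.0
```

Run:
```python
from plant import env
import cv2
s=env.get_state();print(s["ft_force"],s["ee_pos"]);cv2.imwrite("pics/w2.png",env.camera("wrist"))
```

```text
[-0.57037469 -0.21033899  0.31232217] [ 0.64286406 -0.10187002  0.07302254]
```

View pics/w2.png

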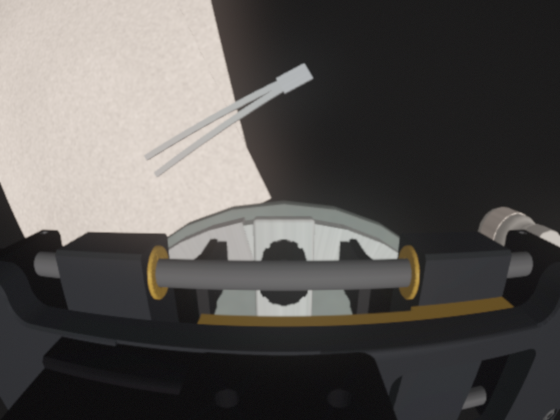

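The knob, at column 284, sits midway between the fingers at columns 227 and 343. I'll close gently.

>>> step_arm([
  [0.03,0,0,0,0,0,0],
  [0.026,0,0,0,0,0,0],
  [0.024,0,0,0,0,0,0],
  [0.022,0,0,0,0,0,0],
  [0.02,0,0,0,0,0,0],
  [0.015,0,0,0,0,0,0],
  [0.015,0,0,0,0,0,0],
], squeeze=4)

```text
t: 3.78
ee_pos: [0.6431, -0.102, 0.0736]
orientation: [0.0, 0.988, -0.153, 0.0]
ft_force: [-0.8, -0.1, 0.0]
grip_width: 0.022
grip_force: 4.2
```

Lateral force is near zero. I'll tighten the grip and lift 12.5 mm.

>>> step_arm([
  [0.01,0,0,0,0,0,0],
  [0.01,0,0,0,0,0,0],
  [0.01,0,0,0,0,0,0],
  [0.01,0,0,0.001,0,0,0],
  [0.01,0,0,0.002,0,0,0],
  [0.01,0,0,0.003,0,0,0],
], squeeze=25)

```text
t: 4.28
ee_pos: [0.643, -0.102, 0.0758]
orientation: [0.0, 0.988, -0.153, -0.0]
ft_force: [2.3, -0.1, -6.2]
grip_width: 0.0213
grip_force: 25.0
```

>>> step_arm([
  [0.01,0,0,0.001,0,0,0],
  [0.01,0,0,0.002,0,0,0],
  [0.01,0,0,0.003,0,0,0],
  [0.01,0,0,0.004,0,0,0],
  [0.01,0,0,0.005,0,0,0],
  [0.01,0,0,0.006,0,0,0],
  [0.01,0,0,0.007,0,0,0],
  [0.01,0,0,0.008,0,0,0],
  [0.01,0,0,0.009,0,0,0],
  [0.01,0,0,0.0095,0,0,0],
  [0.01,0,0,0.0095,0,0,0],
  [0.01,0,0,0.0095,0,0,0],
])

```text
t: 5.28
ee_pos: [0.643, -0.102, 0.0861]
orientation: [0.0, 0.988, -0.153, -0.0]
ft_force: [2.4, -1.3, -8.6]
grip_width: 0.0214
grip_force: 25.0
```

The pin is 12.5 mm up. I'll compute arc waypoints about the axis.

```bash
cat > arc.py <<'E'
import numpy as np,sys
C=np.array([.524,-.0647]);P0=np.array([.643,-.102])
def rel(a0,al):
    f=lambda a:np.array([[np.cos(a),-np.sin(a)],[np.sin(a),np.cos(a)]])@(P0-C)
    for a in al:
        print([*np.round(f(np.radians(a))-f(np.radians(a0)),4).tolist(),round(np.radians(a-a0),4)])
if __name__=="__main__":
    a0,*al=map(float,sys.argv[1:]);rel(a0,al)
E
python3 arc.py 0 2 4.5 7 9.5 12 14.5 17 20 23 26 29 30
```

```text
[0.0012, 0.0042, np.float64(0.0349)]
[0.0026, 0.0095, np.float64(0.0785)]
[0.0037, 0.0148, np.float64(0.1222)]
[0.0045, 0.0202, np.float64(0.1658)]
[0.0052, 0.0256, np.float64(0.2094)]
[0.0055, 0.031, np.float64(0.2531)]
[0.0057, 0.0364, np.float64(0.2967)]
[0.0056, 0.0429, np.float64(0.3491)]
[0.0051, 0.0495, np.float64(0.4014)]
[0.0043, 0.0559, np.float64(0.4538)]
[0.0032, 0.0624, np.float64(0.5061)]
[0.0027, 0.0645, np.float64(0.5236)]
```

>>> step_arm([
  [0.01,0.0012,0.0042,0,0,0,0.035],
  [0.01,0.0026,0.0095,0,0,0,0.0785],
  [0.01,0.0037,0.0148,0,0,0,0.122],
  [0.01,0.0037,0.0148,0,0,0,0.122],
])

```text
t: 5.62
ee_pos: [0.647, -0.086, 0.086]
orientation: [-0.0, 0.996, -0.091, -0.0]
ft_force: [2.2, 0.1, -8.6]
grip_width: 0.0212
grip_force: 25.0
```

>>> step_arm([
  [0.01,0.0008,0.0054,0,0,0,0.0436],
  [0.01,0.0015,0.0108,0,0,0,0.087],
  [0.01,0.0018,0.0162,0,0,0,0.131],
  [0.01,0.002,0.0216,0,0,0,0.175],
  [0.01,0.0019,0.0281,0,0,0,0.227],
  [0.01,0.0014,0.0347,0,0,0,0.279],
  [0.01,0.0006,0.0411,0,0,0,0.332],
  [0.01,-0.0005,0.0476,0,0,0,0.384],
  [0.01,-0.001,0.0497,0,0,0,0.4016],
  [0.01,-0.001,0.0497,0,0,0,0.4016],
  [0.01,-0.001,0.0497,0,0,0,0.4016],
])

```text
t: 6.53
ee_pos: [0.6458, -0.0365, 0.0861]
orientation: [-0.001, 0.994, 0.108, 0.0]
ft_force: [2.9, 1.8, -9.5]
grip_width: 0.0213
grip_force: 25.0
```

Run:
```python
from plant import env
import cv2,numpy as np
s=env.get_state();ci=env.camera_info("wrist");i=env.camera("wrist");print(s["ft_force"],s["ee_pos"],s["orientation"],s["torque"]);cv2.imwrite("pics/w3.png",i);np.save("w3.npy",ci,allow_pickle=True)
cv2.imwrite("pics/w3c.png",cv2.resize(i[190:310,140:340],None,fx=4,fy=4,interpolation=2))
cv2.imwrite("pics/top3.png",env.camera("top"))
```

```text
[ 2.9071862   1.77435211 -9.53541727] [ 0.64582528 -0.03654181  0.08607407] [-5.66062811e-04  9.94174077e-01  1.07784861e-01  8.37044133e-05] [ 0.32359008 -0.61067883  0.04685269]
```

View pics/w3c.png

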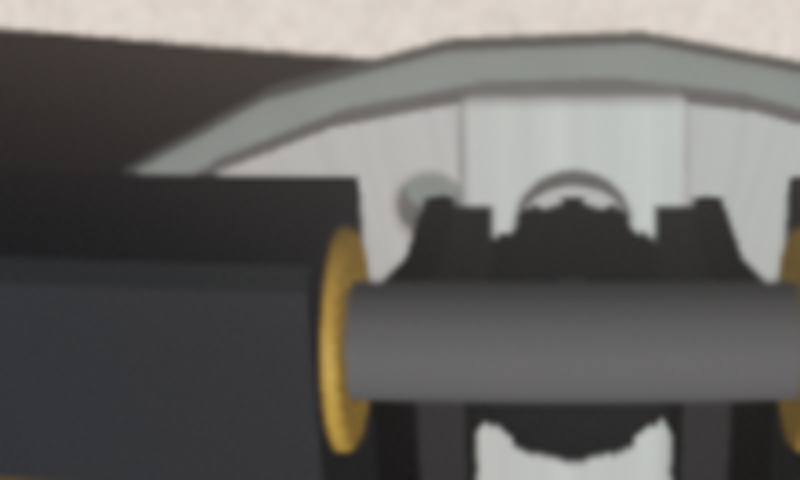

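The crop shows the next hole at about (433,206), left of the arm, with the arm spanning columns 463 to 687.

Run:
```python
from h import *
c=np.load("w3.npy",allow_pickle=True).item();C=np.array([.524,-.0647])
q=lambda x,y:(140+(x+.5)/4-.5,190+(y+.5)/4-.5)
def A(p): d=p[:2]-C; return p.round(4),np.hypot(*d).round(4),np.degrees(np.arctan2(d[1],d[0])).round(2)
print("hole",A(fish(c,*q(433,206),.024)),"L",A(fish(c,*q(398,206),.024)))
for x in(463,687): print("arm edge",A(fish(c,*q(x,130),.04)))
print("pin",A(np.array([.6458,-.0365])))
```

```text
hole (array([ 0.6373, -0.0147,  0.024 ]), np.float64(0.1238), np.float64(23.82)) L (array([ 0.636 , -0.0091,  0.024 ]), np.float64(0.1251), np.float64(26.4))
arm edge (array([ 0.6556, -0.0174,  0.04  ]), np.float64(0.1398), np.float64(19.76))
arm edge (array([ 0.6626, -0.0494,  0.04  ]), np.float64(0.1395), np.float64(6.29))
pin (array([ 0.6458, -0.0365]), np.float64(0.125), np.float64(13.04))
```

```bash
python3 arc.py 30 32 34 36 38; echo; python3 arc.py 38 38.5 39 39.5 40 40.5 41 41.5 42 42.5 43
```

```text
[-0.001, 0.0042, np.float64(0.0349)]
[-0.0022, 0.0084, np.float64(0.0698)]
[-0.0035, 0.0126, np.float64(0.1047)]
[-0.005, 0.0167, np.float64(0.1396)]

[-0.0004, 0.001, np.float64(0.0087)]
[-0.0008, 0.002, np.float64(0.0175)]
[-0.0012, 0.003, np.float64(0.0262)]
[-0.0016, 0.004, np.float64(0.0349)]
[-0.002, 0.0051, np.float64(0.0436)]
[-0.0025, 0.006, np.float64(0.0524)]
[-0.0029, 0.007, np.float64(0.0611)]
[-0.0033, 0.008, np.float64(0.0698)]
[-0.0038, 0.009, np.float64(0.0785)]
[-0.0043, 0.01, np.float64(0.0873)]
```

>>> step_arm([
  [0.01,-0.001,0.0042,0,0,0,0.035],
  [0.01,-0.0022,0.0084,0,0,0,0.07],
  [0.01,-0.0035,0.0126,0,0,0,0.1047],
  [0.01,-0.005,0.0167,0,0,0,0.1396],
  [0.01,-0.005,0.0167,0,0,0,0.1396],
  [0.01,-0.005,0.0167,-0.001,0,0,0.1396],
  [0.01,-0.005,0.0167,-0.002,0,0,0.1396],
  [0.01,-0.005,0.0167,-0.002,0,0,0.1396],
])

```text
t: 7.3
ee_pos: [0.6408, -0.0199, 0.0839]
orientation: [-0.0, 0.984, 0.177, 0.0]
ft_force: [2.8, 2.7, -8.5]
grip_width: 0.021
grip_force: 25.0
```

>>> step_arm([
  [0.01,0,0,-0.0005,0,0,0],
  [0.01,0,0,-0.0005,0,0,0],
])

```text
t: 7.47
ee_pos: [0.6409, -0.0202, 0.0836]
orientation: [-0.0, 0.984, 0.177, 0.0]
ft_force: [3.7, 2.9, -8.5]
grip_width: 0.0213
grip_force: 25.0
```

>>> step_arm([
  [0.01,0,0,-0.0003,0,0,0],
  [0.01,0,0,-0.0003,0,0,0],
])

```text
t: 7.63
ee_pos: [0.641, -0.0204, 0.0834]
orientation: [-0.0, 0.984, 0.177, 0.0]
ft_force: [3.1, 4.1, -7.8]
grip_width: 0.0213
grip_force: 25.0
```

>>> step_arm([
  [0.01,0,0,-0.0003,0,0,0],
  [0.01,0,0,-0.0003,0,0,0],
])

```text
t: 7.8
ee_pos: [0.641, -0.0204, 0.0831]
orientation: [-0.0, 0.984, 0.177, 0.0]
ft_force: [3.3, 3.0, -7.9]
grip_width: 0.0212
grip_force: 25.0
```

>>> step_arm([
  [0.01,0,0,-0.0003,0,0,0],
  [0.01,0,0,-0.0003,0,0,0],
])

```text
t: 7.97
ee_pos: [0.641, -0.0205, 0.0829]
orientation: [-0.0, 0.984, 0.177, 0.0]
ft_force: [3.4, 3.9, -7.3]
grip_width: 0.0213
grip_force: 25.0
```

>>> step_arm([
  [0.01,0,0,-0.0003,0,0,0],
  [0.01,0,0,-0.0003,0,0,0],
])

```text
t: 8.13
ee_pos: [0.641, -0.0205, 0.0828]
orientation: [-0.0, 0.984, 0.177, 0.0]
ft_force: [2.9, 3.6, -4.1]
grip_width: 0.0212
grip_force: 25.0
```

>>> step_arm([
  [0.01,0,0,-0.0003,0,0,0],
  [0.01,0,0,-0.0003,0,0,0],
])

```text
t: 8.3
ee_pos: [0.6411, -0.0205, 0.0826]
orientation: [-0.0, 0.984, 0.177, 0.0]
ft_force: [1.4, 3.6, -2.7]
grip_width: 0.0217
grip_force: 25.0
```

The plate is now carrying about 4.5 N. I'll slide CCW in 0.5° steps and watch for the support to vanish.

>>> step_arm([
  [0.01,-0.0004,0.001,0,0,0,0.0087],
  [0.01,-0.0004,0.001,0,0,0,0.0087],
])

```text
t: 8.47
ee_pos: [0.641, -0.0204, 0.0826]
orientation: [0.001, 0.983, 0.181, 0.001]
ft_force: [3.0, 2.1, -1.8]
grip_width: 0.0214
grip_force: 25.0
```

>>> step_arm([
  [0.01,-0.0004,0.001,0,0,0,0.0087],
  [0.01,-0.0004,0.001,0,0,0,0.0087],
])

```text
t: 8.63
ee_pos: [0.6409, -0.0201, 0.0826]
orientation: [0.001, 0.983, 0.185, 0.001]
ft_force: [3.7, -0.7, -2.5]
grip_width: 0.0214
grip_force: 25.0
```

>>> step_arm([
  [0.01,-0.0004,0.001,0,0,0,0.0087],
  [0.01,-0.0004,0.001,0,0,0,0.0087],
])

```text
t: 8.8
ee_pos: [0.6399, -0.0177, 0.082]
orientation: [-0.0, 0.982, 0.19, 0.0]
ft_force: [5.6, 2.5, -5.9]
grip_width: 0.0213
grip_force: 25.0
```

>>> step_arm([
  [0.01,-0.0004,0.001,0,0,0,0.0087],
  [0.01,-0.0004,0.001,0,0,0,0.0087],
])

```text
t: 8.97
ee_pos: [0.6393, -0.0162, 0.0814]
orientation: [-0.0, 0.981, 0.195, 0.0]
ft_force: [5.0, 0.6, -6.4]
grip_width: 0.0215
grip_force: 25.0
```

The support is fading and z is dropping, so the rounded foot is entering the hole. I'll continue carefully.

>>> step_arm([
  [0.01,-0.0004,0.001,0,0,0,0.0087],
  [0.01,-0.0004,0.001,0,0,0,0.0087],
])

```text
t: 9.13
ee_pos: [0.6389, -0.0152, 0.0813]
orientation: [-0.0, 0.98, 0.199, 0.0]
ft_force: [5.6, 1.4, -6.3]
grip_width: 0.0214
grip_force: 25.0
```

>>> step_arm([
  [0.01,-0.0002,0.0005,-0.0005,0,0,0.0043],
  [0.01,-0.0002,0.0005,-0.0005,0,0,0.0043],
])

```text
t: 9.3
ee_pos: [0.6387, -0.0148, 0.0807]
orientation: [-0.0, 0.98, 0.201, 0.0]
ft_force: [5.6, 2.1, -8.4]
grip_width: 0.0213
grip_force: 25.0
```

The foot is about 2 mm below the plate and unsupported. I'll lower further, relaxing the radial load.

>>> step_arm([
  [0.01,0.0006,0.0003,-0.0005,0,0,0],
  [0.01,0.0006,0.0003,-0.001,0,0,0],
  [0.01,0.0006,0.0003,-0.001,0,0,0],
])

```text
t: 9.55
ee_pos: [0.6388, -0.0148, 0.0797]
orientation: [-0.0, 0.98, 0.201, -0.001]
ft_force: [4.8, 0.8, -7.9]
grip_width: 0.0212
grip_force: 25.0
```

>>> step_arm([
  [0.01,0,0,-0.0005,0,0,0],
  [0.01,0,0,-0.001,0,0,0],
  [0.01,0,0,-0.001,0,0,0],
])

```text
t: 9.8
ee_pos: [0.6388, -0.0149, 0.0792]
orientation: [-0.0, 0.98, 0.201, -0.0]
ft_force: [4.1, 1.7, -6.4]
grip_width: 0.0212
grip_force: 25.0
```

>>> step_arm([
  [0.01,0,0,-0.0005,0,0,0],
  [0.01,0,0,-0.001,0,0,0],
  [0.01,0,0,-0.0015,0,0,0],
  [0.01,0,0,-0.0015,0,0,0],
])

```text
t: 10.13
ee_pos: [0.6388, -0.0148, 0.0779]
orientation: [-0.0, 0.98, 0.201, -0.0]
ft_force: [2.8, 0.4, -6.8]
grip_width: 0.0212
grip_force: 25.0
```

>>> step_arm([
  [0.01,0,0,-0.0005,0,0,0],
  [0.01,0,0,-0.001,0,0,0],
  [0.01,0,0,-0.001,0,0,0],
])

```text
t: 10.38
ee_pos: [0.6389, -0.0148, 0.0769]
orientation: [-0.0, 0.98, 0.201, -0.0]
ft_force: [2.9, 0.8, -6.9]
grip_width: 0.0212
grip_force: 25.0
```

>>> step_arm([
  [0.01,0,0,-0.0005,0,0,0],
  [0.01,0,0,-0.001,0,0,0],
  [0.01,0,0,-0.0015,0,0,0],
  [0.01,0,0,-0.002,0,0,0],
  [0.01,0,0,-0.0025,0,0,0],
  [0.01,0,0,-0.0025,0,0,0],
])

```text
t: 10.88
ee_pos: [0.6389, -0.0148, 0.0744]
orientation: [-0.0, 0.98, 0.201, -0.0]
ft_force: [0.8, 0.9, -6.1]
grip_width: 0.0213
grip_force: 25.0
```

>>> step_arm([
  [0.015,0,0,0,0,0,0],
  [0.015,0,0,0,0,0,0],
  [0.024,0,0,0,0,0,0],
  [0.03,0,0,0,0,0,0],
  [0.045,0,0,0,0,0,0],
  [0.06,0,0,0,0,0,0],
  [0.06,0,0,0,0,0,0],
  [0.06,0,0,0,0,0,0],
], squeeze=4)

```text
t: 11.55
ee_pos: [0.6394, -0.0151, 0.0749]
orientation: [0.0, 0.98, 0.2, 0.0]
ft_force: [-0.0, -1.5, -0.7]
grip_width: 0.0487
grip_force: 0.0
```

>>> step_arm([
  [0.06,0,0,0.01,0,0,0],
  [0.06,0,0,0.03,0,0,0],
  [0.06,0,0,0.06,0,0,0],
  [0.06,0,0,0.09,0,0,0],
  [0.06,0,0,0.12,0,0,0],
  [0.06,0,0,0.14,0,0,0],
  [0.06,0,0,0.14,0,0,0],
  [0.06,0,0,0.14,0,0,0],
])

```text
t: 12.22
ee_pos: [0.6399, -0.0148, 0.2168]
orientation: [0.0, 0.98, 0.201, 0.002]
ft_force: [-0.2, -0.5, 0.0]
grip_width: 0.0597
grip_force: 0.0
```

Run:
```python
from plant import env
import cv2,numpy as np
s=env.get_state();ci=env.camera_info("wrist");i=env.camera("wrist");print(s["ft_force"],s["ee_pos"]);cv2.imwrite("pics/w4.png",i);np.save("w4.npy",ci,allow_pickle=True)
sc=env.camera("scene")
cv2.imwrite("pics/m4.png",np.hstack([cv2.resize(i[140:300,180:380],(500,400),interpolation=2),cv2.resize(sc[190:280,230:297],(298,400),interpolation=2)]));cv2.imwrite("pics/s4.png",sc)
```

```text
[-0.15977859 -0.51078798  0.00187276] [ 0.63992487 -0.0148333   0.21675925]
```

View pics/m4.png

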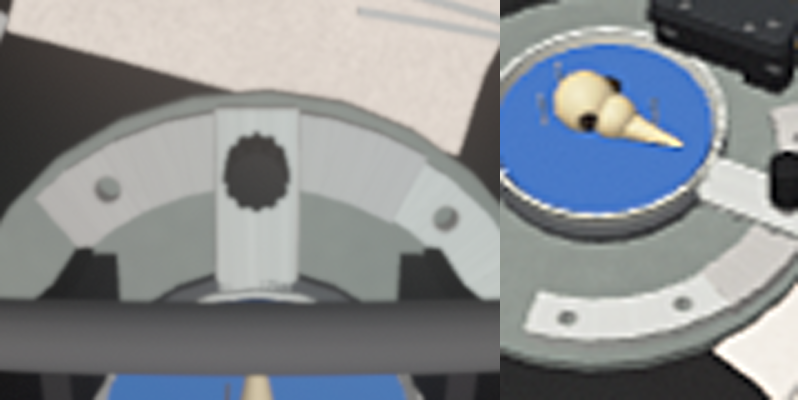

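The arm now sits over the next hole. The hole beyond is at (108,187) and the empty start hole at (446,217). The pin sank freely about 8 mm into the hole, the gripper is clear, and the tools were not touched.

```bash
python3 -c "
from plant import env
print(env.hand_in())"
```

```text
the job is handed in; nothing more can be done
None
```

The job is handed in: the pin went home in the next hole, about 41° counter-clockwise, with little support force felt as it sank, and the gripper is open and clear; the hand-in returned no verdict.

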